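# Square a carton into the measuring fence and close the slide on it

## Task

Measure the flat taped carton on the measuring fence: push it along the bench, without lifting it, until its long side lies flush along the rail and its end is flush against the fixed end stop, and push the sliding jaw along the rail until it rests against the carton's other end. Finish clear of everything, and leave the roll of tape, the tin and the small box as they stand.

Things in the scene. Friction and masses are not known exactly. Their poses are not given: they have to be found in the camera images.
- carton: Closed flat taped cardboard carton lying in front of the fence: 100 (own x) x 160 (own y) x 55 mm high, 0.25 to 0.5 kg, rigid; slides with a few newtons. Origin: centre of its underside. Starts up to 0.3 rad off square, short of both rail and stop, +x side towards the rail, +y end towards the stop. In the corner its centre is at fence x = -50, y = -80 mm, axes parallel.
- fence: L-shaped measuring fence screwed to the bench, turned up to 0.12 rad from the world axes. Origin: inside corner of rail and stop, at bench height. Aluminium rail 40 mm high, 20 thick, 460 long, runs along the fence's own -y; its working face is the plane x = 0 and looks to -x (towards the robot). A white rule with 10 mm ticks lies on its top.
- stop_mid (a point): Middle of the working face of the fixed steel end stop, 55 mm out from the rail's face, 22 mm above the bench; axes parallel to the fence's. The stop, 45 mm high and 12 mm thick, stands out 115 mm from the rail's face along fence -x at the rail's +y end; its face is the plane y = 0 of the fence and looks to -y.
- slide (a joint): Travel of the sliding jaw along the rail, 0 to 0.36 m, growing towards the end stop (fence +y). Its measuring face is 0.40 m minus this value from the stop's face: 0.24 when it rests on the carton in the corner. Starts between 0 and 0.05. About 2 N of friction, no spring or catch; stays where it is left (the screw on top is loose, no need to turn it).
- slide_jaw (a point): Mid-blade on the jaw's measuring face (looks to fence +y), 40 mm out from the rail's face, 25 mm above the bench; axes as the fence's. The blade, an upright steel plate 7 mm thick (on the -y side of this point), reaches from the rail to 83 mm out, 4 to 46 mm high. Behind it (-y) a 55 mm long saddle rides on the rail: 7 mm out from its face, 49 mm high, with a knob up to 63 mm.
- tape: A roll of packing tape lying flat, 104 mm across, 48 mm high; origin at the centre of its underside. To be left alone; it stands to the left of the work (beyond the end stop).
- tin: A closed tin standing upright, 68 mm across, 95 mm high; origin at the centre of its underside. To be left alone; it stands farther to the right than the small box.
- small_box: A small lidded cardboard box, 47 x 77 mm, 51 mm high; origin at the centre of its underside. To be left alone; it stands on the robot's side, to the right of the carton.
Things that resemble listed ones, but are neither listed nor needed, are in the scene too. Leave any black or pink look-alike of the carton alone.

How it is judged:
By the outcome, as a careful person would: the job done as asked, in the order asked, and still so for the second after the job is handed in, with the robot touching nothing.
It also fails if it takes over 64 s, if anything falls off the work surface, if the arm or the gripper's body presses on something with over 40 N, if the wrist force passes 120 N, or if a joint passes its speed limit or range.

## Robot

A 6-joint arm with a two-finger parallel gripper is mounted at the origin on the work surface. World frame = base frame: x ahead of the robot, y to its left, z up, the work surface at z = 0. Lengths are in mm, angles in rad, forces in N, time in s.
With the tool pointing down it reaches from about 325 to 900 mm from the base axis. Payload 3.5 kg.
Tool frame: the origin (TCP) lies at the very end of the fingers, on their centre line; the grasp point (between the pads) lies 19 mm behind it; x points along the fingers, y is the direction in which the jaws open and shut, and the axes are right-handed (so a half turn about x gives the same grasp; the last joint's range is limited). The gripper opens to 85 mm and grips with 20 to 120 N. Pads are 22 mm wide; open, the fingers measure 114 mm over their backs; the gripper's body (76 mm by 85 mm) begins 54 mm behind the grasp point. The pads swing forward as they close: fully open they stand 13 mm farther back than shut.
Start: joints at [-1.421, 0.276, -0.026, 1.268, 0, 1.467], TCP at [156.31, -605.135, 231.313] pointing down, gripper open.
Joint ranges: [-3.12, 3.12], [-0.85, 1.88], [-1.08, 1.24], [-1.95, 2.15], [-1.57, 1.53], [-3.14, 3.14]. Speed limits (rad/s): [2.57, 2.57, 3.14, 3.14, 3.14, 3.14].

## Interface

Orientations are given as a rotation vector (axis times angle).
In Python, from cell import env, release, close, cams, sensors gives the robot as it stands. Calls block until the motion is done:
- env.move_to(position, orientation): joint-space move of the TCP to a pose.
- env.servo_line(position, attitude=None, vel=150, max_force=None): straight line of the TCP; attitude=None keeps the orientation; vel is the mean speed in mm/s. With max_force (N) it stops when the force on the tool has changed by that much, and returns True; else False.
- env.move_joints(angles): joint-space move.
- release() and close(grasp_force=None): open the fingers fully, or close them until they stop; grasp_force is the grip in N (None keeps the last).
- env.wait(seconds).
- env.solve_ik(position, orientation): joint angles nearest the present ones, or None.
- cams.grab_frame(name): name is "scene" or "top" or "wrist"; returns (picture, depth): 400x640x3 uint8, blue, green, red; 400x640 float32, mm along the optical axis (not along the pixel's ray), 0 where there is no reading.
- cams.camera_params(name): a dict with "K" (3x3 intrinsics, pixels), "k1" (the pictures are not rectified: a ray, as slopes to the right and down, at radius r is drawn at 1 + k1 r^2 times it, then the intrinsics apply), "view" (4x4, takes a point from world to camera coordinates). Camera axes: x right, y down, z forward; pixel columns grow to the right and rows downward; lengths in mm; the calibration is good to about 2 mm. A picture is of the moment at which its call begins: read the wrist's pose just before it. camera_params takes no time and is no camera call; for the wrist camera it gives the pose at the moment of the call.
A pose or a line that the arm cannot do raises env.PlanningError and nothing moves.
- env.hand_in(): hands the job in, once; it reports no verdict.
Readings, each from a call of its own:
- sensors.read_time_s(): time.
- sensors.read_joint_positions(): joint angles.
- sensors.read_qvel(): joint speeds.
- sensors.read_effort(): joint torques, N m.
- sensors.read_position(): TCP position.
- sensors.read_eef_rot(): TCP orientation.
- sensors.read_ft_force(): force on the tool from outside, world axes, zero at the start.
- sensors.read_torque(): the same for the moment, N m.
- sensors.read_gripper_width(): finger opening in mm.
Only numpy, scipy, OpenCV 4.12 (cv2) and the standard library are available. Lean on these libraries where they do the work, as an engineer would, in place of code of your own. Each camera call takes 0.05 s, during which the arm holds its last target.

## Working session

There is one attempt and no reset: what is moved stays moved. The work goes in short steps, each a Python script; the robot and the scene stay as the last script left them, time stands still between calls to the robot, and variables do not carry over. Pictures are saved under pics/ and viewed, and the job is handed in when it is done.

```bash
ls; mkdir -p pics
python3 - <<'E'
from cell import env, release, close, cams, sensors
import cv2
for n in ["scene","top"]:
    p,d=cams.grab_frame(n); cv2.imwrite(f"pics/{n}0.png",p); 
    import numpy as np; np.save(f"pics/{n}0d.npy",d)
    c=cams.camera_params(n); print(n,c)
print(sensors.read_time_s(),sensors.read_eef_rot())
E
```

```text
pics
scene {'K': array([[369.42608481,   0.        , 318.35988981],
       [  0.        , 369.42608481, 198.87260339],
       [  0.        ,   0.        ,   1.        ]]), 'k1': -0.08794091706319804, 'view': array([[ 5.01665440e-01,  8.64970734e-01,  1.25465448e-02,
        -2.75653182e+02],
       [ 6.69764508e-01, -3.79188828e-01, -6.38460129e-01,
        -3.37547708e+02],
       [-5.47491817e-01,  3.28696612e-01, -7.69552628e-01,
         1.45757925e+03],
       [ 0.00000000e+00,  0.00000000e+00,  0.00000000e+00,
         1.00000000e+00]])}
top {'K': array([[397.99006406,   0.        , 320.72643825],
       [  0.        , 397.99006406, 196.29645841],
       [  0.        ,   0.        ,   1.        ]]), 'k1': -0.10139371475125776, 'view': array([[ 1.25214667e-02, -9.99738395e-01,  1.91403983e-02,
        -1.44833916e+01],
       [-9.98424639e-01, -1.35474628e-02, -5.44491213e-02,
         5.52768893e+02],
       [ 5.46941810e-02, -1.84284624e-02, -9.98333080e-01,
         1.24056129e+03],
       [ 0.00000000e+00,  0.00000000e+00,  0.00000000e+00,
         1.00000000e+00]])}
0.1 [ 2.08762705  0.26747579 -2.08770983]
```

View pics/top0.png

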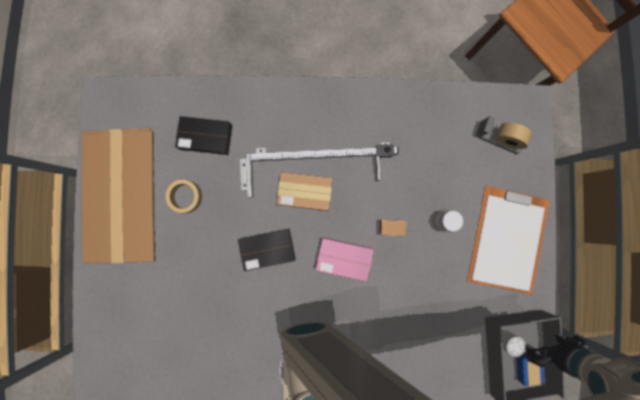

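View pics/scene0.png

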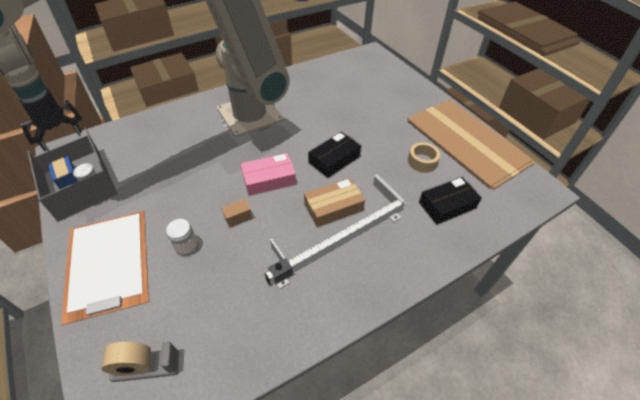

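Top view: the candidates for the carton are:
- brown taped box (304,191)
- black boxes (203,135) and (266,250)
- pink box (344,260)
- large flat brown sheet (118,195)
- small box (393,228)

I choose the brown taped one at (304,191), in front of the fence. The rail runs (250,155) to (395,150), the stop is at (247,175) and the jaw blade at (378,167). Next is a close crop to check.

```bash
cat > h.py <<'E'
import numpy as np, cv2
from cell import env, release, close, cams, sensors
def ray(c,uv):
    K,k1,V=c["K"],c["k1"],c["view"]
    uv=np.atleast_2d(np.array(uv,float))
    n=cv2.undistortPoints(uv.reshape(-1,1,2),K,np.array([k1,0,0,0,0.])).reshape(-1,2)
    R,t=V[:3,:3],V[:3,3]
    return -R.T@t, np.c_[n,np.ones(len(n))]@R
def plane(c,uv,z):
    o,d=ray(c,uv); s=(z-o[2])/d[:,2]; return o+d*s[:,None]
def proj(c,P):
    P=np.atleast_2d(P).astype(float);V=c["view"]
    q=P@V[:3,:3].T+V[:3,3]; n=q[:,:2]/q[:,2:]
    n=n*(1+c["k1"]*(n**2).sum(1,keepdims=True)); return n*np.diag(c["K"])[:2]+c["K"][:2,2]
E
python3 - <<'E'
import cv2
p=cv2.imread("pics/top0.png")
cv2.imwrite("pics/crop0.png",cv2.resize(p[130:260,230:430],None,fx=4,fy=4,interpolation=cv2.INTER_CUBIC))
E
```

```text
(no output)
```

View pics/crop0.png

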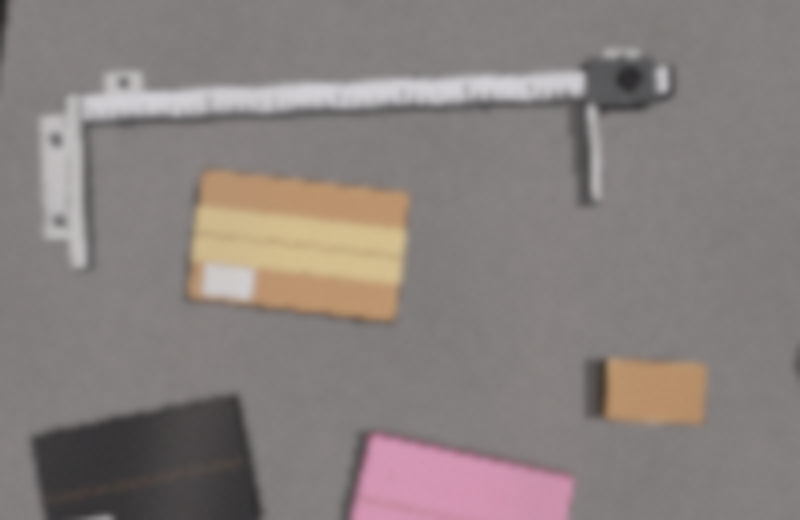

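The crop shows the brown taped carton, with its long side roughly along the rail, short of both rail and stop. This is the right one. Next: coarse poses from the top view, then a close wrist look.

Run:
```python
from h import *
c=cams.camera_params("top"); p=cv2.imread("pics/top0.png")
cr=lambda L:[(230+x/4-.4,130+y/4-.4) for x,y in L]
print("rail front top",plane(c,cr([(88,121),(585,99)]),40).round(1))
print("stop face top",plane(c,cr([(86,125),(89,266)]),45).round(1))
print("blade",plane(c,cr([(587,108),(591,200),(601,200)]),46).round(1))
hsv=cv2.cvtColor(p,cv2.COLOR_BGR2HSV)
m=cv2.inRange(hsv,(8,60,90),(30,255,255)); 
cs,_=cv2.findContours(m,cv2.RETR_EXTERNAL,cv2.CHAIN_APPROX_NONE)
for k in cs:
    if cv2.contourArea(k)<200: continue
    (x,y),s,a=cv2.minAreaRect(k); print((x,y),s,a)
    b=cv2.boxPoints(((x,y),s,a)); print(plane(c,b,55 if 1000<cv2.contourArea(k)<4000 else 51).round(1).tolist())
print(sensors.read_position())
cw=cams.camera_params("wrist"); print(cw)
V=cw["view"];print(-V[:3,:3].T@V[:3,3])
```

```text
rail front top [[ 662.2  209.6   40. ]
 [ 685.3 -177.7   40. ]]
stop face top [[658.3 210.3  45. ]
 [549.  205.4  45. ]]
blade [[ 677.3 -178.3   46. ]
 [ 605.4 -181.6   46. ]
 [ 605.6 -189.4   46. ]]
(533.6448364257812, 372.9620666503906) (24.428361892700195, 10.687407493591309) 86.633544921875
[[34.7, -671.7, 51.0], [35.0, -708.5, 51.0], [-45.7, -717.3, 51.0], [-45.6, -680.1, 51.0]]
(393.0, 227.5) (15.0, 26.0) 90.0
[[480.5, -189.6, 51.0], [481.3, -270.5, 51.0], [435.2, -270.7, 51.0], [434.5, -189.9, 51.0]]
(508.47698974609375, 239.5911102294922) (67.44358825683594, 99.18434143066406) 10.813878059387207
[[290.9, -460.3, 55.0], [594.7, -521.1, 55.0], [557.8, -744.9, 55.0], [248.3, -679.8, 55.0]]
(182.0, 195.5) (33.0, 34.0) 90.0
[[598.1, 476.8, 51.0], [599.3, 369.6, 51.0], [497.6, 366.6, 51.0], [495.9, 473.3, 51.0]]
(304.1036682128906, 190.93504333496094) (52.91813278198242, 33.16457748413086) 6.581944942474365
[[524.2, 129.8, 55.0], [625.3, 120.1, 55.0], [608.9, -41.3, 55.0], [507.8, -30.8, 55.0]]
(36.79075622558594, 260.8805847167969) (45.799217224121094, 181.73562622070312) 1.101706
[... 974 characters left out ...]
, [1387.6, -822.8, 51.0], [1143.0, -1044.8, 51.0], [937.4, -800.4, 51.0]]
[ 156.23047461 -604.42050048  230.24877353]
{'K': array([[333.92681432,   0.        , 318.30903305],
       [  0.        , 333.92681432, 197.26441852],
       [  0.        ,   0.        ,   1.        ]]), 'k1': -0.06729885123829249, 'view': array([[ 2.48809840e-01, -9.68551223e-01, -1.48035763e-03,
        -6.24051370e+02],
       [-9.15847820e-01, -2.35767697e-01,  3.25017483e-01,
        -4.02200825e+01],
       [-3.15145101e-01, -7.95117654e-02, -9.45706849e-01,
         3.80088612e+02],
       [ 0.00000000e+00,  0.00000000e+00,  0.00000000e+00,
         1.00000000e+00]])}
[ 238.21771054 -583.68679758  371.60081446]
```

```bash
cat >> h.py <<'E'
from scipy.spatial.transform import Rotation as Ro
def ori(a,s=1):
    """tool down, tool y along s*(-sin a, cos a)"""
    x=np.array([0,0,-1.]); y=s*np.array([-np.sin(a),np.cos(a),0]); z=np.cross(x,y)
    return Ro.from_matrix(np.c_[x,y,z]).as_rotvec()
E
python3 - <<'E'
from h import *
print(Ro.from_rotvec(sensors.read_eef_rot()).as_matrix().round(3))
for s in (1,-1):
    for a in (0.057,0.057+np.pi/2):
        for P in ([640,60,260],[485,25,5],[610,-210,10]):
            q=env.solve_ik(P,ori(a,s)); print(s,a,P,None if q is None else np.round(q,2))
E
```

```text
[[-0.     0.25  -0.968]
 [ 0.002 -0.968 -0.25 ]
 [-1.    -0.002 -0.   ]]
1 0.057 [640, 60, 260] [-0.01  0.3   0.06  1.33  0.   -0.06]
1 0.057 [485, 25, 5] [-0.08  0.27 -0.58  0.72  0.   -0.14]
1 0.057 [610, -210, 10] [-0.43  0.5  -0.21  0.86  0.   -0.49]
1 1.6277963267948965 [640, 60, 260] [-0.01  0.3   0.06  1.33  0.   -1.63]
1 1.6277963267948965 [485, 25, 5] [-0.08  0.27 -0.58  0.72  0.   -1.71]
1 1.6277963267948965 [610, -210, 10] [-0.43  0.5  -0.21  0.86  0.   -2.06]
-1 0.057 [640, 60, 260] [-0.01  0.3   0.06  1.33  0.    3.08]
-1 0.057 [485, 25, 5] [-0.08  0.27 -0.58  0.72  0.    3.  ]
-1 0.057 [610, -210, 10] [-0.43  0.5  -0.21  0.86  0.    2.65]
-1 1.6277963267948965 [640, 60, 260] [-0.01  0.3   0.06  1.33  0.    1.51]
-1 1.6277963267948965 [485, 25, 5] [-0.08  0.27 -0.58  0.72  0.    1.43]
-1 1.6277963267948965 [610, -210, 10] [-0.43  0.5  -0.21  0.86  0.    1.08]
```

Run:
```python
from h import *
env.move_to([545,40,260],ori(0.057,1))
c=cams.camera_params("wrist"); p,d=cams.grab_frame("wrist")
cv2.imwrite("pics/w1.png",p); np.save("pics/w1d.npy",d); np.savez("pics/w1c.npz",**c); print(sensors.read_time_s())
```

```text
2.8083
```

View pics/w1.png

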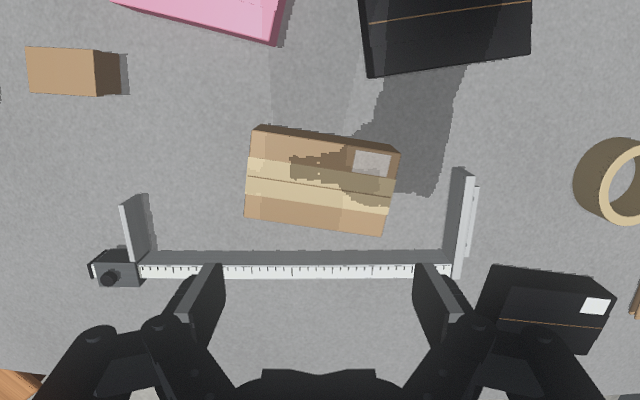

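Run:
```python
import cv2
p=cv2.imread("pics/w1.png")
cv2.imwrite("pics/w1a.png",cv2.resize(p[150:300,80:280],None,fx=4,fy=4,interpolation=cv2.INTER_CUBIC))
cv2.imwrite("pics/w1b.png",cv2.resize(p[110:290,360:500],None,fx=3.33,fy=3.33,interpolation=cv2.INTER_CUBIC))
cv2.imwrite("pics/w1d.png",cv2.resize(p[0:250,230:430],None,fx=2.4,fy=2.4,interpolation=cv2.INTER_CUBIC))
```

```text
(no output)
```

View pics/w1a.png

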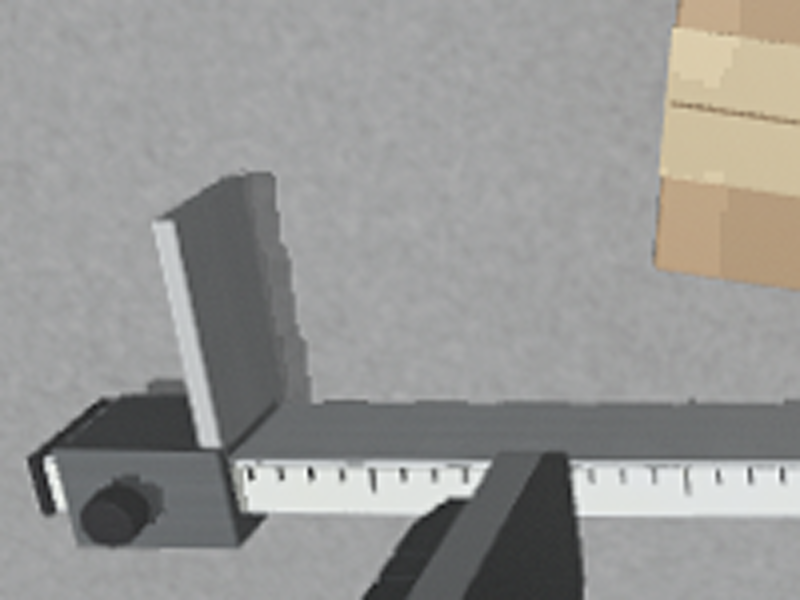

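View pics/w1b.png

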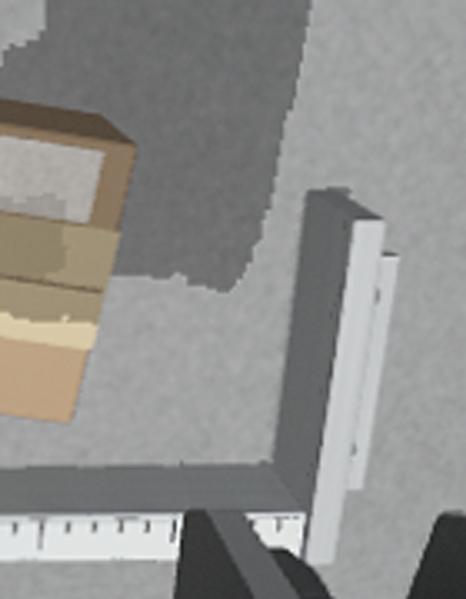

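View pics/w1d.png

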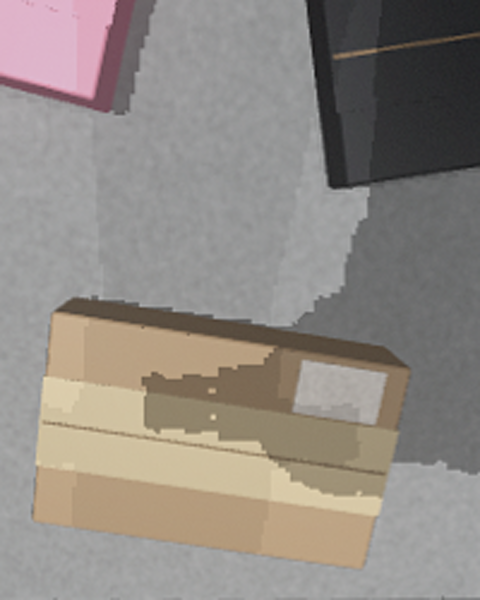

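Run:
```python
from h import *
c=dict(np.load("pics/w1c.npz"))
V=c["view"];print("cam",-V[:3,:3].T@V[:3,3])
f=lambda n,uv,z:print(n,plane(c,np.array(uv)-.4,z)[:,:2].round(1).tolist())
f("railbase",[(160,250.4),(280,250.5),(378,249.7),(440,249.5)],0)
f("railtop",[(145,264.6),(275,264.6),(360,264.9),(450,263.8)],40)
f("stoptop",[(466.6,176),(451.6,276.5)],45)
f("stopbase",[(451.6,167),(442.3,249)],0)
f("blade",[(123.5,205),(135.5,261.7),(118.7,205.5)],46)
f("carton",[(251.7,130.4),(400.4,154.2),(381.2,236.7),(244.2,217.1)],55)
f("black,pink",[(368.3,77.9),(270,45)],55)
```

```text
cam [461.93579064  34.67563634 401.27582109]
railbase [[688.3, -171.0], [678.2, -6.1], [669.9, 125.8], [665.5, 210.5]]
railtop [[687.3, -172.4], [676.6, -7.9], [671.3, 96.9], [664.5, 209.3]]
stoptop [[550.0, 204.9], [679.5, 212.4]]
stopbase [[550.7, 205.0], [664.6, 213.5]]
blade [[605.7, -185.1], [680.3, -180.7], [606.7, -191.0]]
carton [[511.7, -32.0], [528.1, 124.3], [624.6, 115.1], [608.8, -41.4]]
black,pink [[453.9, 82.9], [428.8, -14.2]]
```

Fence yaw is about 0.060 with its corner near (665,212). The carton is at about (568,42) with yaw -0.10. First push is towards the rail with the open fingers, as a two-point pusher.

```bash
cat >> h.py <<'E'
TH=0.0597; C=np.array([665.,212.]); EX=np.array([np.cos(TH),np.sin(TH)]); EY=np.array([-np.sin(TH),np.cos(TH)])
def W(fx,fy,z): return list(C+fx*EX+fy*EY)+[z]
def F(p): r=np.array(p[:2])-C; return np.array([r@EX,r@EY])
def st(): print("t",sensors.read_time_s(),"fence",F(sensors.read_position()).round(1),"z",round(sensors.read_position()[2],1),"f",np.round(sensors.read_ft_force(),1))
def snap(n,cam="wrist"):
    c=cams.camera_params(cam); p,d=cams.grab_frame(cam); cv2.imwrite(f"pics/{n}.png",p); np.savez(f"pics/{n}c.npz",d=d,**c)
E
python3 - <<'E'
from h import *
s=F([483,25]); print(s)
O=ori(TH)
env.move_to(W(s[0],s[1],90),O)
print(env.servo_line(W(s[0],s[1],8),vel=120,max_force=8)); st()
print(env.servo_line(W(-135,s[1]+6,8),vel=70,max_force=15)); st()
print(env.servo_line(W(-95,s[1]+12,8),vel=30,max_force=10)); st()
snap("w2")
E
```

```text
[-192.83303379 -175.80790961]
False
t 4.4 fence [-191.6 -175.9] z 8.8 f [ 0.3 -0.6  1.1]
False
t 5.3833 fence [-134.5 -169.7] z 8.1 f [0.2 0.8 0.3]
True
t 6.2417 fence [-112.1 -166.2] z 7.1 f [ 0.4 -0.3  1. ]
```

View pics/w2.png

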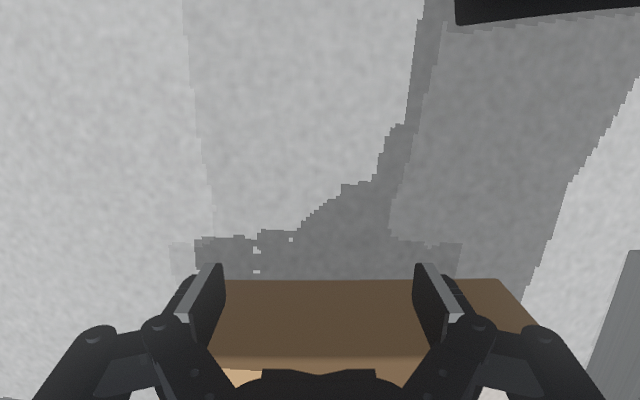

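Contact came at fence x = -112, as expected for a carton flush on the rail, and the view shows its front face parallel to the fingers. Next I back off, look, and push the end.

Run:
```python
from h import *
O=ori(TH)
env.servo_line(W(-125,-166,8),vel=80)
env.servo_line(W(-125,-166,100),vel=200)
close(20)
env.move_to(W(-115,-180,260),O)
snap("w3"); st()
```

```text
t 8.6833 fence [-115.8 -179.9] z 259.0 f [ 0.8 -0.2  0.1]
```

View pics/w3.png

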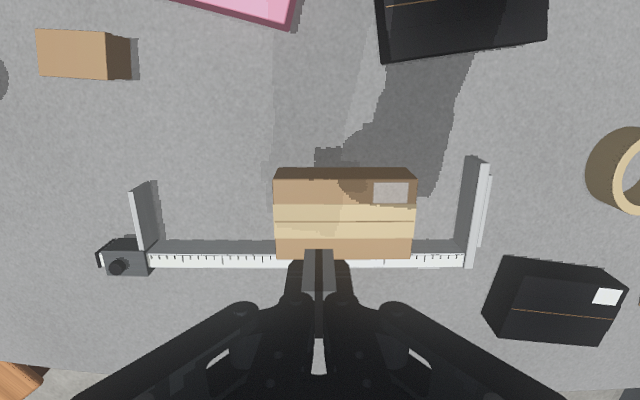

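Run:
```python
from h import *
c=dict(np.load("pics/w3c.npz"))
for p in plane(c,np.array([(273,180),(416,180),(411,259),(276,259)])-.4,55): print(F(p).round(1))
O=ori(TH)
env.move_to(W(-52,-300,90),O)
print(env.servo_line(W(-52,-300,14),vel=130,max_force=8)); st()
print(env.servo_line(W(-52,-200,14),vel=90,max_force=15)); st()
print(env.servo_line(W(-52,-150,14),vel=30,max_force=12)); st()
```

```text
[ -98.7 -229.8]
[-98.6 -74.8]
[ -1.6 -71.4]
[  -2.1 -230.8]
False
t 10.2917 fence [ -51.1 -300. ] z 15.1 f [ 0.3 -0.4 -0.4]
False
t 11.55 fence [ -52.  -199.7] z 14.2 f [-1.2 -0.1  3.9]
True
t 12.4833 fence [ -52.  -178.6] z 14.6 f [-1.3 -2.7  4.7]
```

Stopped at fence y = -178.6, which fits the carton reaching the stop at 160 mm if the finger half-width is about 18 mm. Checking from above.

Run:
```python
from h import *
O=ori(TH)
env.servo_line(W(-52,-195,14),vel=80)
env.servo_line(W(-52,-195,100),vel=200)
env.move_to(W(-125,-190,250),O)
snap("w4"); snap("t4","top"); st()
p=cv2.imread("pics/w4.png"); cv2.imwrite("pics/w4a.png",cv2.resize(p[140:300,270:490],None,fx=3.6,fy=3.6,interpolation=cv2.INTER_CUBIC))
```

```text
t 14.2333 fence [-125.9 -189.8] z 246.8 f [-0.2  0.3  0.5]
```

View pics/w4a.png

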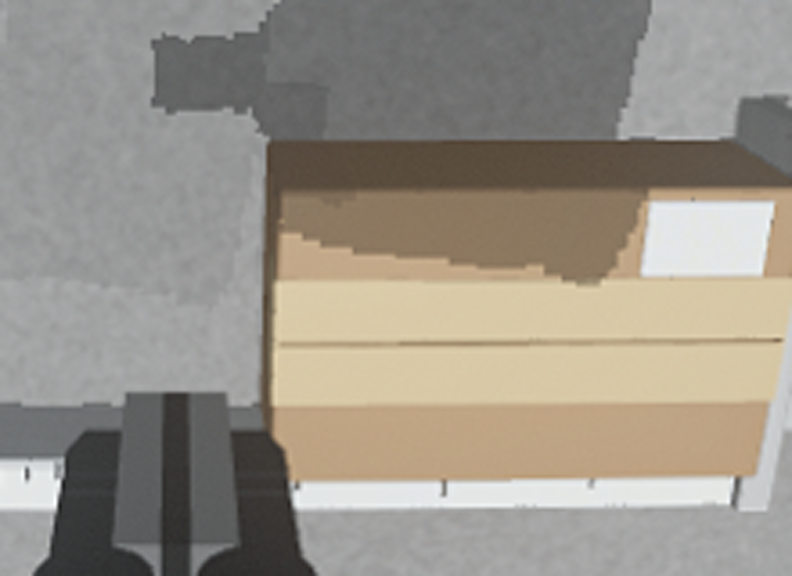

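View pics/w4.png

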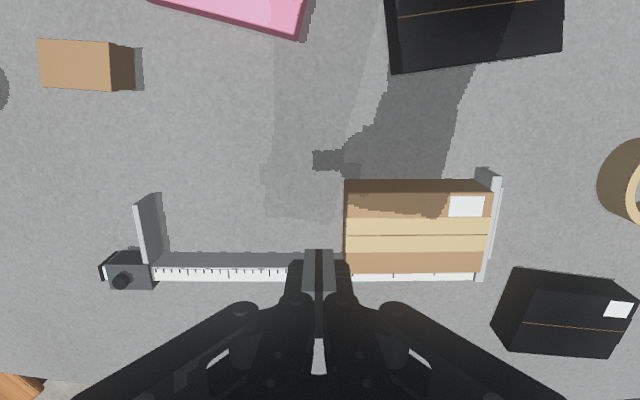

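The carton sits in the corner, within about a pixel of square. The rule strip behind it runs along (275..475, 275) and the stop is at (490,230). I'll give it one confirming nudge towards the rail with the two fingers, then move the jaw.

Run:
```python
from h import *
O=ori(TH)
release()
env.move_to(W(-135,-85,90),O)
print(env.servo_line(W(-135,-85,8),vel=130,max_force=8)); st()
print(env.servo_line(W(-95,-85,8),vel=30,max_force=10)); st()
env.servo_line(W(-130,-85,8),vel=80)
env.servo_line(W(-130,-85,100),vel=200)
close(20)
env.move_to(W(-36,-450,100),O)
snap("w5"); st()
```

```text
False
t 16.5917 fence [-133.9  -85.2] z 8.9 f [0.3 0.6 0.2]
True
t 17.45 fence [-112.3  -84.9] z 7.0 f [-0.   0.1 -0.4]
t 20.6417 fence [ -36.  -448.2] z 100.0 f [-0.5 -0.3  0.4]
```

View pics/w5.png

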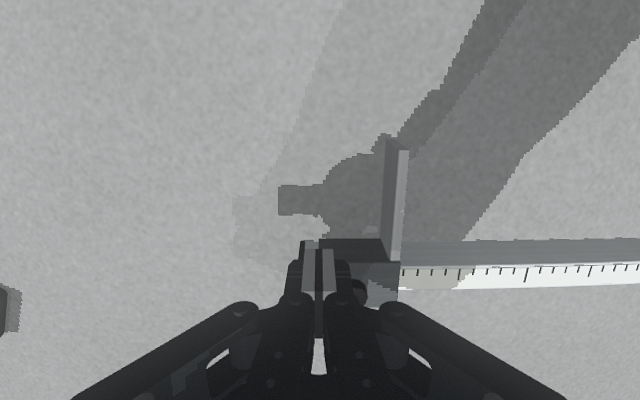

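Run:
```python
from h import *
print(env.servo_line(W(-42,-450,14),vel=120,max_force=8)); st()
print(env.servo_line(W(-42,-210,14),vel=80,max_force=20)); st()
print(env.servo_line(W(-42,-165,14),vel=25,max_force=10)); st()
env.servo_line(W(-42,-215,14),vel=60)
env.servo_line(W(-42,-215,110),vel=200)
env.move_to(W(-125,-230,250),ori(TH))
snap("w6"); st()
p=cv2.imread("pics/w6.png"); cv2.imwrite("pics/w6a.png",cv2.resize(p[140:300,290:510],None,fx=3.6,fy=3.6,interpolation=cv2.INTER_CUBIC))
```

```text
False
t 21.5083 fence [ -41.2 -450.3] z 14.8 f [-0.   0.   0.4]
False
t 24.6583 fence [ -41.7 -210.1] z 14.1 f [-0.3 -1.2 -0.4]
True
t 25.8583 fence [ -42.  -180.6] z 13.9 f [ 0.9 -1.4  1.1]
t 27.9417 fence [-125.7 -229.7] z 247.2 f [ 0.1 -0.5  0.2]
```

View pics/w6.png

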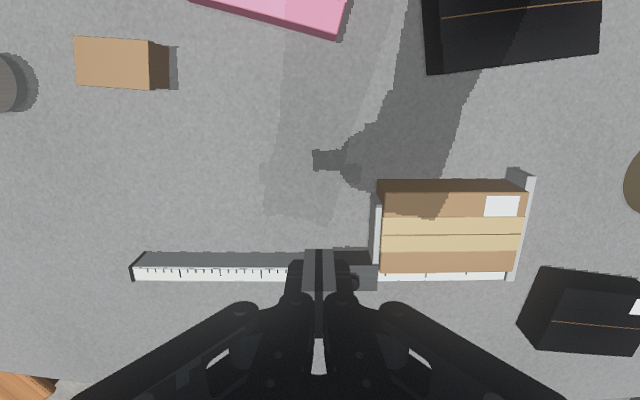

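View pics/w6a.png

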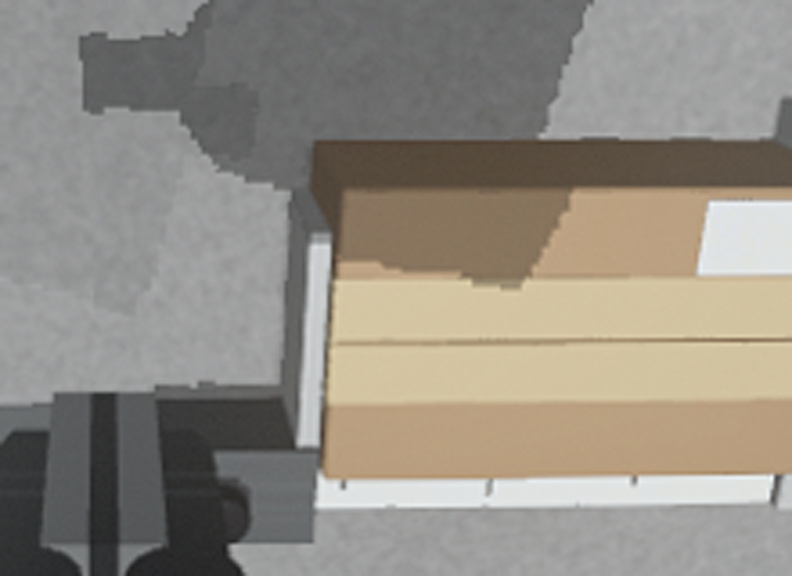

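Run:
```python
import cv2
for n,x in (("w4",440),("w6",475)):
    p=cv2.imread(f"pics/{n}.png"); cv2.imwrite(f"pics/{n}s.png",cv2.resize(p[160:290,x:x+70],None,fx=4.5,fy=4.5,interpolation=cv2.INTER_NEAREST))
a=cv2.imread("pics/w4s.png");b=cv2.imread("pics/w6s.png"); cv2.imwrite("pics/s46.png",cv2.hconcat([a,b]))
```

```text
(no output)
```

View pics/s46.png

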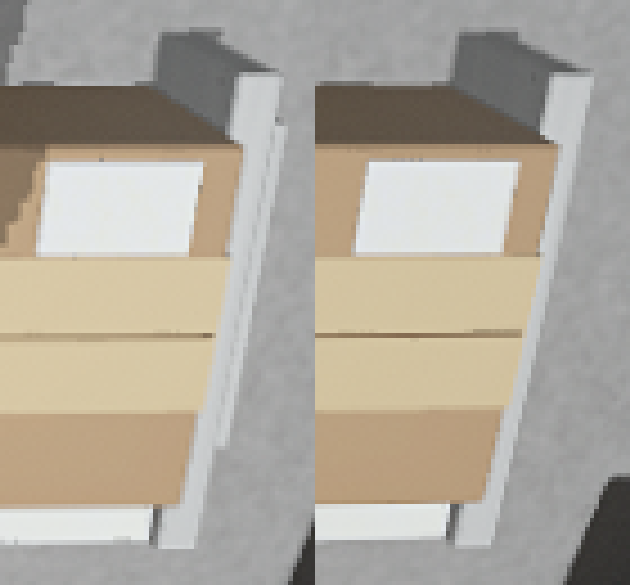

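Run:
```python
from h import *
def f(n,l,uv,z):
    c=dict(np.load(f"pics/{n}c.npz"))
    for u,p in zip(l,plane(c,np.array(uv)-.4,z)): print(n,u,F(p).round(1))
f("w4",["c+y near","c+y far","c-y near","c-y far"],[(494,192.2),(480,271.5),(347.8,192.8),(345,273.9)],55)
f("w6",["c+y near","c+y far","c-y near","c-y far"],[(529,192),(512.5,271.5),(385,192.2),(379.4,272.8)],55)
f("w6",["blade front","back","front rail"],[(382,205.6),(376.4,205.6),(378.6,264)],46)
f("w4",["stop hidden? outer top near (y=12)"],[(440+282/4.5,160+75/4.5)],45)
f("w6",["stop outer top near"],[(475+(593-315)/4.5,160+75/4.5)],45)
```

```text
w4 c+y near [-100.1   -2. ]
w4 c+y far [-2.6 -1.6]
w4 c-y near [ -99.5 -159.5]
w4 c-y far [  -1.2 -160. ]
w6 c+y near [-100.    -2.2]
w6 c+y far [-1.4 -1.3]
w6 c-y near [ -99.9 -160. ]
w6 c-y far [  -2.1 -160.1]
w6 blade front [ -81.5 -160.5]
w6 back [ -81.5 -166.7]
w6 front rail [  -8.5 -159.9]
w4 stop hidden? outer top near (y=12) [-114.7   10.4]
w6 stop outer top near [-114.6   10.1]
```

Carton and blade positions agree to within about 1 mm. One more look from behind the rail checks the rail-side gap, since the jaw's last push could have disturbed it.

Run:
```python
from h import *
P=W(70,-120,170); O=ori(TH,-1)
print(env.solve_ik(P,O))
env.servo_line(W(-125,-230,280),vel=200)
env.move_to(W(30,-150,280),O)
env.servo_line(P,vel=200)
snap("w7"); st()
```

```text
[0.04287059 0.52690313 0.20760979 1.25150298 0.         3.12476324]
t 31.8167 fence [  70.9 -120.3] z 172.1 f [0.5 0.1 0.6]
```

View pics/w7.png

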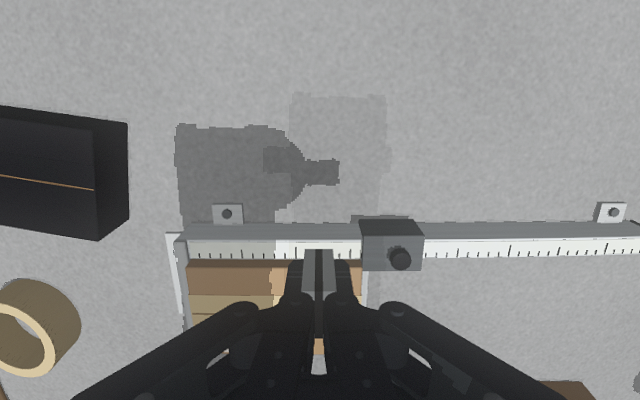

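Run:
```python
import cv2
p=cv2.imread("pics/w7.png"); cv2.imwrite("pics/w7a.png",cv2.resize(p[225:335,155:385],None,fx=3.45,fy=3.45,interpolation=cv2.INTER_NEAREST))
```

```text
(no output)
```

View pics/w7a.png

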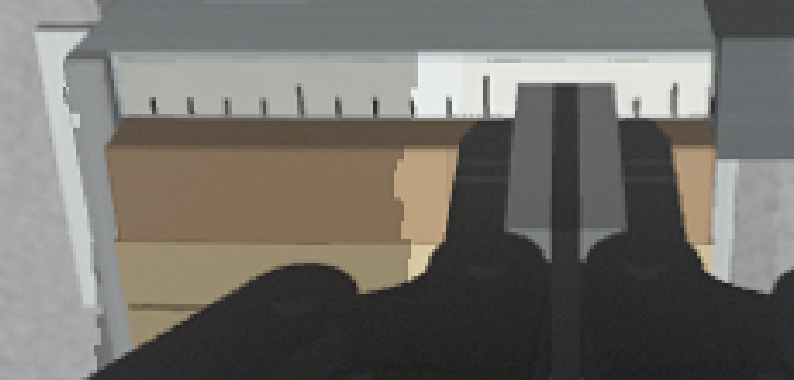

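The view from behind the rail shows no gap along the rail (rows 117 to 120 of the crop), at the stop (left) or at the blade (right). I'll retreat, check that the neighbours haven't moved, and hand in.

Run:
```python
from h import *
env.servo_line(W(30,-150,280),vel=200)
env.move_to([330,-330,300],ori(-0.8,-1))
snap("t8","top"); snap("s8","scene"); st()
a=cv2.imread("pics/top0.png");b=cv2.imread("pics/t8.png")
d=cv2.absdiff(a,b).max(2); 
for n,(x,y,r) in dict(tape=(182,196,20),tin=(452,221,14),box=(393,228,17),black1=(203,135,30),black2=(266,250,30),pink=(344,260,30)).items():
    print(n,np.percentile(d[y-r:y+r,x-r:x+r],[50,95]))
cv2.imwrite("pics/t8a.png",cv2.resize(b[110:310,150:490],None,fx=2.3,fy=2.3))
```

```text
t 34.625 fence [-366.  -520.9] z 300.0 f [ 0.4 -0.   0.2]
tape [3. 5.]
tin [4. 5.]
box [3. 5.]
black1 [3. 4.]
black2 [3. 4.]
pink [ 4. 46.]
```

View pics/t8a.png

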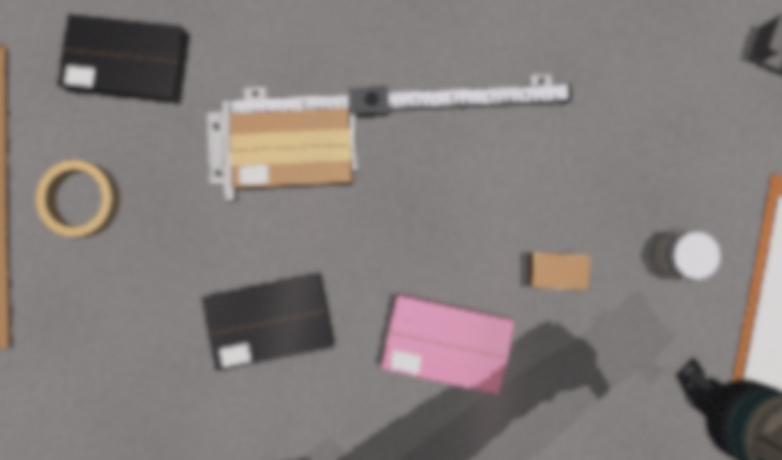

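The final top view shows the carton in the corner with the jaw on its end. The neighbours are unchanged; the pink box's difference is only the arm's shadow.

Run:
```python
from h import *
print(env.hand_in(), sensors.read_time_s())
```

```text
the job is handed in; nothing more can be done
the job is handed in; nothing more can be done
```

The carton is in the corner of the fence with the sliding jaw resting on its other end, and the job is handed in. My last clock reading, just before the hand-in, was 34.6 s. I pushed the carton to the rail with the open fingers, along to the stop with closed fingers, nudged it once more to the rail, then pushed the jaw up. All pushes ran with a force limit.

**Last checks:**
- **Rail, stop and jaw:** the wrist views show no visible gap at any of them, within about 2 mm. The jaw face measures 160 mm from the stop corner.
- **Other things:** the tape, tin, small box and black look-alikes are unchanged in the top view. The pink one differs only where the arm's shadow falls on it.
- **Robot:** the arm finished well clear of everything.

**One disagreement:** the finger stopped at -178.6 mm against the carton and -180.6 mm against the jaw. The 7 mm blade should have made that about 5 mm more. The pictures put the carton's end in the same place before and after the jaw push. I think the finger is wider higher up, where it meets the taller carton, but I did not check this.

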